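Release the transport lock of a precision balance

TASK

The small balance has just been set up with its pan off. Take the red screwdriver from the tool stand and use it to turn the slotted transport lock on the balance anticlockwise all the way to its stop without forcing it there, then stand the screwdriver back in its hole in the stand. The weighing cell is right under the lock, so press only lightly: feel for the slot by turning the blade gently on the screw until it drops in, and leave the other things alone.

Things in the scene. Friction and masses are not known exactly. Their poses are not given: they have to be found in the camera images.
- driver_grip (a point): centre of the handle of the red flat screwdriver: hexagonal, 24 mm across its flats, 62 mm long (31 mm above and below), 0.09 kg. Its z axis runs up the tool from blade to handle, x along the blade's width, y along its thickness; two of the six flats face along y. At the start it stands upright in the stand's hole, blade down, the handle's underside resting on the stand
- driver_tip (a point): middle of the blade's end edge, on the tool's axis, 86 mm below driver_grip and 55 mm below the handle's underside. The blade is 12 mm wide (x) and 2 mm thick (y) over the last 10 mm; the shank above is 8.4 mm in diameter. Axes as driver_grip
- driver: the whole screwdriver; origin and axes are those of driver_tip; 117 mm long in all
- stand: fixed tool stand, a wooden block 115 mm long (its x), 52 mm wide, 62 mm tall; origin at the centre of its underside. A fixed black marker pen stands in its far hole, 70 mm from the screwdriver towards the stand's +x, and reaches 139 mm above the worktop; the middle hole is empty
- stand_hole (a point): centre of the mouth of the screwdriver's hole, on the stand's top, 62 mm above the worktop, 34 mm from the stand's centre towards its -x end. The hole is 19 mm in diameter and 59 mm deep; the screwdriver hangs in it to the shoulder of its handle, so that driver_tip is 55 mm below this point when home
- small_balance: fixed white precision balance, 225 (x) x 185 (y) mm, with a sloping key panel on its -x side; deck top 50 mm above the worktop; origin at the centre of its underside. A steel pan carrier (cone, 21 mm across, up to 80 mm above the worktop) stands fixed at x 30, y 0 mm of its frame
- lock_seat (a point): point on the upright axis of the transport lock, at its top face when nothing presses on it: 60 mm above the worktop, x 30, y 46 mm in the balance's frame. The axes are the balance's and do not turn with the lock. The lock is a round brass screw head, 16 mm across, with one straight slot right across its middle, 3.2 mm wide (6 mm at the bevelled mouth) and 4.2 mm deep
- lock_collar (a point): centre of the rim of the fixed black collar round the lock, 62 mm above the worktop: bore 16 mm at the rim, outside 24 mm, rim 2 mm above the screw's face. The screw is spring-mounted: pushed on its face it sinks up to 3 mm (1.5 N at first, 6 N at 3 mm), then is solid; when the blade meets the slot the screw springs up round it
- lock (a joint): anticlockwise turn of the transport lock (seen from above) in rad: 0 to 0.12 at the start = locked, stop at 1.4 = free to weigh. The slot's direction is not measured: at the start it lies anywhere within 0.85 rad either side of the balance's x axis. Turning takes about 0.03 N m; a blade lightly on its face does not turn it
- weight_a: brass 200 g check weight, 29 mm across, 34 mm tall; a bystander, origin at the centre of its underside
- weight_b: brass 100 g check weight, 23 mm across, 27 mm tall; a bystander, origin at the centre of its underside
- weight_c: grey 50 g check weight, 18 mm across, 22 mm tall; a bystander, origin at the centre of its underside
- pan: round steel weighing pan of the small balance, 116 mm across, 6 mm thick, lying on the worktop; a bystander, origin at the centre of its underside
- beaker: clear beaker, 52 mm across, 70 mm tall; a bystander, origin at the centre of its underside
- label_roll: roll of labels lying flat, 68 mm across, 29 mm tall; a bystander, origin at the centre of its underside
- timer: white kitchen timer, 64 x 64 x 19 mm; a bystander, origin at the centre of its underside

How it is judged (in metres and radians):
On the way, in this order (a step that is already met when the one before it is completed fails the run):
1. the lock is being turned (past 0.4 rad) by the screwdriver's blade standing in its slot (value of joint lock above 0.4 rad and horizontal distance between driver_tip and lock_seat below 0.005 m and z of driver_tip in the frame of lock_seat below -0.001 m), for 0.1 s.
2. the lock has been turned to its stop (past 1.15 rad of 1.4) with the screwdriver still in it (value of joint lock above 1.15 rad and horizontal distance between driver_tip and lock_seat below 0.005 m), for 0.2 s.
At the end, for the whole second after the job is handed in: The lock is turned past 1.15 rad (stop at 1.4), and the screwdriver stands at rest in its hole of the stand: blade within 8 mm of the hole's axis and at least 50 mm down (home is 55 mm), upright within 0.12 rad (value of joint lock above 1.15 rad and horizontal distance between driver_tip and stand_hole below 0.008 m and z of driver_tip in the frame of stand_hole below -0.05 m and angle between driver's own z axis and vertical below 0.12 rad and linear speed of driver below 0.02 m/s); the robot touches nothing.
It fails at once if the screwdriver loads the lock or the balance with more than 35 N (contact force between driver and lock above 35 N or contact force between driver and small_balance above 35 N).
It fails at once if the robot itself presses on the balance (over 15 N) (contact force between any of the fingers, the arm and small_balance above 15 N).
It fails at once if a bystander is moved by more than 20 mm (distance of any of weight_a, weight_b, weight_c, pan, beaker, label_roll, timer from where it was at the start of the episode above 0.02 m).
It also fails if it takes over 67 s, if anything falls off the work surface, if the arm or the gripper's body presses on something with over 40 N, if the wrist force passes 120 N, or if a joint passes its speed limit or range.

ROBOT

A 6-joint arm with a two-finger parallel gripper is mounted at the origin on a cart in front of the work surface, level with it; the furniture and walls round the work are solid. World frame = base frame: x ahead of the robot, y to its left, z up, the work surface at z = 0. Lengths are in m, angles in degrees, forces in N, time in s.
With the tool pointing down it reaches from about 0.25 to 0.725 m from the base axis. Payload 9.7 kg.
Tool frame: the origin (TCP) lies midway between the tips of the shut fingers; the grasp point (between the pads) lies bot.grasp_offset behind it (bot.grasp_offset is the distance from the TCP to the grasp point, in m); x points along the fingers, y is the direction in which the jaws open and shut, and the axes are right-handed (so a half turn about x gives the same grasp; the last joint's range is limited). The gripper opens to 85 mm and grips with 20 to 120 N. Pads are 22 mm wide; open, the fingers measure 114 mm over their backs; the gripper's body (76 mm by 85 mm) begins 54 mm behind the grasp point. The pads swing forward as they close: fully open they stand 13 mm farther back than shut.
Start: joints at [65.26, 4.979, 10.078, 95.1, 0, 90], TCP at [0.23, 0.5, 0.231] pointing down, gripper open.
Joint ranges: [-179.16, 179.16], [-48.56, 103.87], [-65.8, 70.77], [-126.05, 130.52], [-82.76, 87.17], [-180, 180]. Speed limits (degrees/s): [127.2, 127.2, 147.25, 180, 180, 180].

INTERFACE

Orientations are given as [roll, pitch, yaw] about the fixed x, y, z axes, in that order (R = Rz(yaw) Ry(pitch) Rx(roll)).
In Python, from workcell import status, camera, bot gives the robot as it stands.
- The arm moves only by the shell command python3 -m jog 'ROWS' [OPENING] [FORCE]. ROWS is text: rows parted by semicolons, each of 4 numbers parted by spaces: the shift along the tool's x, y, z in mm, then the turn about the tool's x in degrees. A call has exactly 8 rows; each row is the pose to reach, as a shift and turn from the pose commanded when the call began, along the tool's axes at that moment; what a row does not reach only later rows make up. A row lasts 1/8 s, in which the tool goes at most 62.5 mm and 10.7 degrees, less where a joint would pass 70% of its speed; a pose out of reach is approached as far as the arm can. A call with a gripper value outside its range is refused whole. OPENING is the opening, from 0 (shut) to 1 (fully open), set as the call begins (- or left out, the last holds). The fingers move at their own pace and stop on an object; FORCE is the grip in N (left out, the last holds). Time passes only in rows, so rows that repeat a pose let the fingers close, or fill a call up. It gives the time, the measured TCP pose, the force and the opening at its end, in the units of the state.
- status.get_obs(): the state, without advancing time (a new reading comes with each control period).
- camera(name): name is "side" or "top" or "wrist"; returns a dict with "color" (384x512x3 uint8, red, green, blue), "vfov" (degrees; the focal length in pixels is half the picture's height over the tangent of half this angle, whatever the lens; pixels are square), "cx", "cy" (the principal point, pixels), "rvec" (rotation vector, rad) and "tvec" (3), from world to camera coordinates, as OpenCV has them. Camera axes: x right, y down, z forward; pixel columns grow to the right and rows downward; lengths in m; the calibration is good to about 2 mm. The wrist camera is an equidistant fisheye: a pixel r from the principal point sees the ray r / f radians off the axis. A picture is of the moment at which its call begins. There is no depth.
- bot.job_done(): hands the job in, once; it reports no verdict.
The state is a dict: "time": time; "q": joint angles; "qd": joint speeds; "joint_efforts": joint torques, N m; "ee_pos": TCP position; "tcp_rot": TCP orientation; "wrist_force": force on the tool from outside, world axes, zero at the start; "torque": the same for the moment, N m; "opening": finger opening in m.
Only numpy, scipy, OpenCV 4.12 (cv2) and the standard library are available. Lean on these libraries where they do the work, as an engineer would, in place of code of your own. Each camera call takes 0.05 s, during which the arm holds its last target. There are 200 camera calls.

## Working session

There is one attempt and no reset: what is moved stays moved. The work goes in short steps, Python scripts to look and compute and a shell command to move; the robot and the scene stay as the last step left them, time stands still between calls to the robot, and variables do not carry over. Pictures are saved under pics/ and viewed, about 8 in all and at most 12, crops included, and the job is handed in when it is done.

```bash
ls; mkdir -p pics
cat > h.py <<'E'
import numpy as np, cv2
from workcell import status, camera, bot
def cam(n,save=None):
    c=camera(n)
    c['R']=cv2.Rodrigues(np.array(c['rvec'],float))[0]; c['t']=np.array(c['tvec'],float).ravel()
    c['f']=c['color'].shape[0]/2/np.tan(np.radians(c['vfov'])/2); c['fish']=(n=='wrist')
    if save: cv2.imwrite('pics/'+save,c['color'][:,:,::-1])
    return c
def ray(c,u,v):
    x,y=(u-c['cx'])/c['f'],(v-c['cy'])/c['f']
    if c['fish']:
        r=np.hypot(x,y)+1e-12; d=np.array([np.sin(r)*x/r,np.sin(r)*y/r,np.cos(r)])
    else: d=np.array([x,y,1.])
    return -c['R'].T@c['t'], c['R'].T@d
def onz(c,u,v,z):
    o,d=ray(c,u,v); return o+d*(z-o[2])/d[2]
def proj(c,P):
    p=c['R']@np.array(P)+c['t']
    if c['fish']:
        r=np.hypot(p[0],p[1])+1e-12; th=np.arctan2(r,p[2]); return c['cx']+c['f']*th*p[0]/r,c['cy']+c['f']*th*p[1]/r
    return c['cx']+c['f']*p[0]/p[2],c['cy']+c['f']*p[1]/p[2]
E
python3 - <<'E'
from h import *
o=status.get_obs(); print(o,bot.grasp_offset)
for n in('top','side','wrist'):
    c=cam(n,n+'0.png'); print(n,c['vfov'],-c['R'].T@c['t'],c['R'].tolist())
a=[cv2.imread(f'pics/{n}0.png') for n in('top','side')]
cv2.imwrite('pics/w0.png',a[0]);
E
```

```text
pics
{'time': 0.0, 'q': array([ 6.52600179e+01,  5.01176649e+00,  1.00327100e+01,  9.50988716e+01,
       -2.19007972e-04,  8.99993275e+01]), 'qd': array([-0.00466336,  0.00057651,  0.00586957, -0.0628044 , -0.0697961 ,
       -0.03942248]), 'joint_efforts': array([ 4.59124367e-04, -5.20381987e+01,  4.64809656e+01,  1.63449801e-02,
        1.15041785e-04,  2.28978841e-06]), 'ee_pos': array([0.23007856, 0.49930598, 0.23056105]), 'tcp_rot': array([ -89.83964981,   89.9220716 , -114.57895931]), 'wrist_force': array([ 0.08606584, -0.36167709,  0.0905945 ]), 'torque': array([ 0.01298036, -0.07047408,  0.01871542]), 'opening': 0.085823696393728} 0.0187
top 54.937747487735564 [ 0.25279509 -0.06997706  1.26813456] [[0.013110118924014369, -0.9997670138816455, 0.017147674360563914], [-0.9838078117794664, -0.0159626628989481, -0.1785143772217587], [0.17874650839525794, -0.014529671274749634, -0.9837878706251423]]
side 54.38405942545937 [0.49352465 0.97584285 0.74046054] [[-0.9996568905877539, 0.02282248837173022, 0.012854381546605776], [0.0014732132149322744, 0.5389577945248538, -0.8423314818785592], [-0.02615206957865532, -0.8420235327741312, -0.5388064954242153]]
wrist 65.70646984690485 [0.15418722 0.53420739 0.37315414] [[0.4189361516551259, 0.9080156466701637, -0.0002936640215227271], [0.8588347918417665, -0.3961402764349907, 0.32477019830661613], [0.29478008948791434, -0.13631018592964178, -0.9457929118223098]]
```

View pics/top0.png

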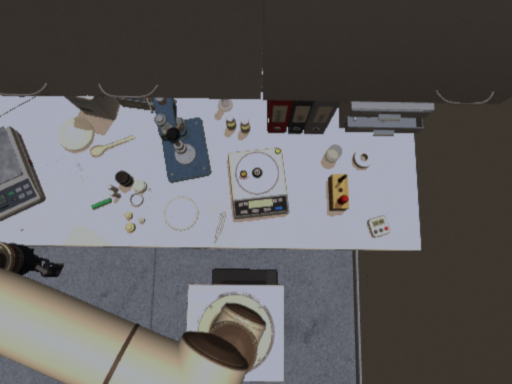

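View pics/side0.png

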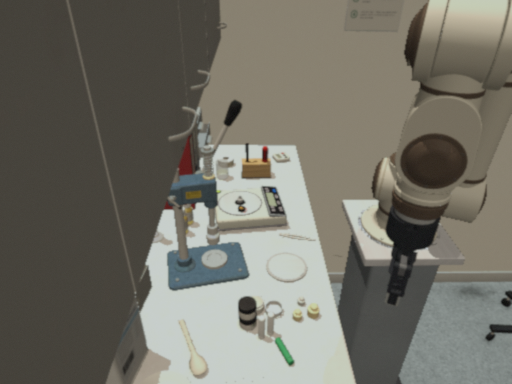

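The top view shows the balance at about (257,182), with the carrier at (257,172), the lock at (243,174) and the key panel towards the robot. The stand is at (339,192), with the red handle at (343,199) and the marker at (342,180). In the side view the stand is at (256,168) and the handle at (265,154).

Run:
```python
from h import *
C={}
for n,(x0,x1,y0,y1) in {'top':(320,365,165,220),'side':(235,285,135,185)}.items():
    c=C[n]=cam(n); im=c['color'].astype(int)
    r,g,b=im[...,0],im[...,1],im[...,2]
    m=(r>90)&(r>2.5*g)&(r>2.5*b); m2=np.zeros_like(m); m2[y0:y1,x0:x1]=m[y0:y1,x0:x1]
    v,u=np.nonzero(m2); print(n,len(u),u.mean(),v.mean(),u.min(),u.max(),v.min(),v.max()); c['p']=(u.mean()+0,v.mean()+0)
# triangulate
o1,d1=ray(C['top'],*C['top']['p']);o2,d2=ray(C['side'],*C['side']['p'])
s=np.linalg.lstsq(np.c_[d1,-d2],o2-o1,rcond=None)[0]; print(o1+s[0]*d1,o2+s[1]*d2)
t=C['top']
for z in (.09,.124): print(onz(t,*t['p'],z))
for nm,p,z in(('lock',(243.5,174.5),.06),('carrier',(257.5,172.5),.08),('marker',(344,178),.139)): print(nm,onz(t,*p,z))
im=t['color'][:,:,::-1]
A=cv2.resize(im[135:225,215:300],None,fx=6,fy=6,interpolation=cv2.INTER_CUBIC)
cv2.imwrite('pics/a.png',np.hstack([A[:540],cv2.resize(im[165:220,320:360],None,fx=6,fy=540/55,interpolation=cv2.INTER_CUBIC)]))
```

```text
top 28 344.39285714285717 198.17857142857142 342 347 196 201
side 18 264.6111111111111 151.94444444444446 263 266 147 161
[ 0.43285317 -0.34874132  0.09605504] [ 0.43057199 -0.34842569  0.09562953]
[ 0.43378336 -0.35018144  0.09      ]
[ 0.42856019 -0.34209497  0.124     ]
lock [ 0.51311218 -0.02090427  0.06      ]
carrier [ 0.51630881 -0.06761442  0.08      ]
marker [ 0.49017114 -0.33896687  0.139     ]
```

View pics/a.png

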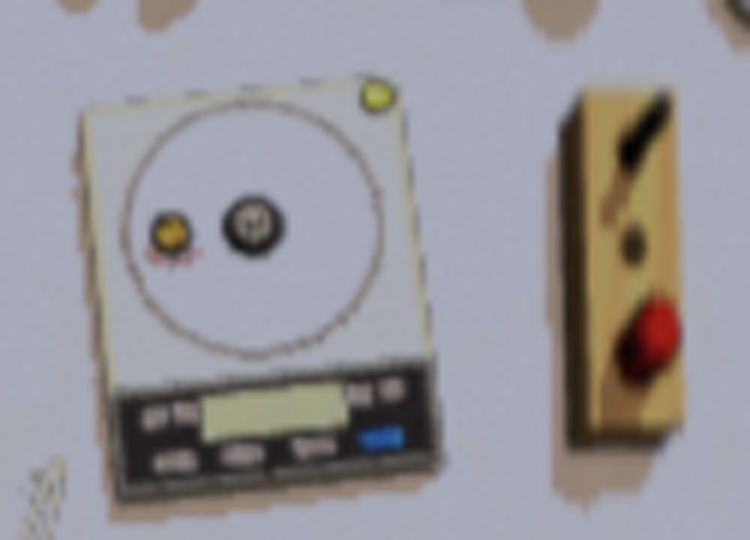

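The zoomed crop shows the lock at about (243.3,173.6) and a balance yaw of about +5°. The stand is nearly aligned with world x, and the red handle is at its lower end. I'll move to look at the lock from close up with the wrist camera.

```bash
cat >> h.py <<'E'
from scipy.spatial.transform import Rotation as Ro
def Rt(): return Ro.from_euler('xyz',status.get_obs()['tcp_rot'],degrees=True).as_matrix()
def to(P,yaw=None):
    """rows for TCP to P; yaw = wanted world azimuth (deg) of tool z"""
    o=status.get_obs(); R=Rt(); d=R.T@(np.array(P)-o['ee_pos'])*1000
    y=np.degrees(np.arctan2(R[1,2],R[0,2]))
    print('t',round(o['time'],2),'pos',o['ee_pos'].round(4),'yaw',round(y,2),'q6',o['q'][5].round(1),'shift',d.round(1),'turn',None if yaw is None else round((y-yaw+180)%360-180,2),'open',o['opening'])
E
python3 -m jog '0 -40 31 -4;0 -81 63 -8;0 -122 94 -12;0 -162 125 -16;0 -203 157 -20;0 -244 188 -24.6;0 -267 226 -24.6;0 -290 264 -24.6'
python3 -c "
from h import *
to((.45,-.02,.25),0)"
```

```text
time: 1.25
ee_pos: [0.349, 0.1243, 0.2316]
tcp_rot: [21.3, 89.9, 21.2]
wrist_force: [0.7, 1.1, -0.7]
opening: 0.0858
t 1.25 pos [0.349  0.1243 0.2316] yaw -0.14 q6 19.7 shift [ -18.4 -144.   101.3] turn -0.14 open 0.08577118358073285
```

```bash
python3 -m jog '-3 -24 17 0;-6 -48 34 0;-9 -72 51 0;-12 -96 68 0;-15 -120 85 0;-18 -144 101 0;-18 -144 101 0;-18 -144 101 0' 0.55
python3 - <<'E'
from h import *
to((.45,-.02,.25),0)
c=cam('wrist','w1.png'); print(proj(c,(.513,-.021,.06)))
E
```

```text
time: 2.25
ee_pos: [0.4489, -0.0183, 0.2491]
tcp_rot: [159.6, 90.0, 159.4]
wrist_force: [0.1, -0.8, -0.4]
opening: 0.0468
t 2.25 pos [ 0.4489 -0.0183  0.2491] yaw -0.16 q6 -2.2 shift [-0.9 -1.6  1.1] turn -0.16 open 0.04678327496893726
(np.float64(254.86122784475063), np.float64(216.17982334396027))
```

View pics/w1.png

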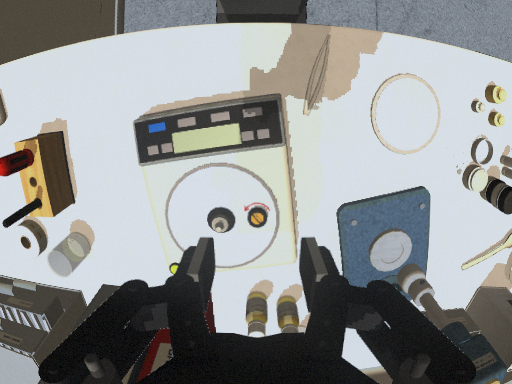

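The wrist view shows the lock at (257,217), the carrier at (221,219), the red handle at (17,160) and the marker at (22,212). I'll measure the lock, slot, carrier and balance yaw from here.

Run:
```python
from h import *
c=cam('wrist'); im=c['color']
x0,y0=232,192
cr=im[y0:y0+50,x0:x0+50]
hsv=cv2.cvtColor(cr,cv2.COLOR_RGB2HSV)
m=((hsv[...,2]<70)).astype(np.uint8)
n,l,s,ce=cv2.connectedComponentsWithStats(m)
for i in range(1,n):
    if s[i,4]>15: print('dark',s[i],ce[i]+[x0,y0],onz(c,*(ce[i]+[x0,y0]),.062))
b=((hsv[...,0]>8)&(hsv[...,0]<32)&(hsv[...,1]>110)&(hsv[...,2]>100)).astype(np.uint8)
v,u=np.nonzero(b); print('brass',len(u),u.mean()+x0,v.mean()+y0,onz(c,u.mean()+x0,v.mean()+y0,.06))
b=im[195:245,195:245]
print(onz(c,257,217,.06),onz(c,221,219,.07))
# balance panel edges
for p in((135,121),(281,94),(297,262),(167,272)): print(p,onz(c,*p,.05))
cv2.imwrite('pics/lk.png',cv2.resize(cr[:,:,::-1],None,fx=12,fy=12,interpolation=cv2.INTER_CUBIC))
```

```text
dark [ 16  16  18  19 134] [256.7761194  215.73134328] [ 0.51156378 -0.0184118   0.062     ]
dark [ 0 23  2 11 18] [232.38888889 220.        ] [ 0.51726864 -0.04823024  0.062     ]
brass 123 256.5772357723577 218.16260162601625 [ 0.51570987 -0.01866469  0.06      ]
[ 0.51414991 -0.01814373  0.06      ] [ 0.51232441 -0.06113318  0.07      ]
(135, 121) [ 0.39404985 -0.16536658  0.05      ]
(281, 94) [0.36786562 0.00940301 0.05      ]
(297, 262) [0.58676011 0.03628012 0.05      ]
(167, 272) [ 0.60648061 -0.14718507  0.05      ]
```

View pics/lk.png

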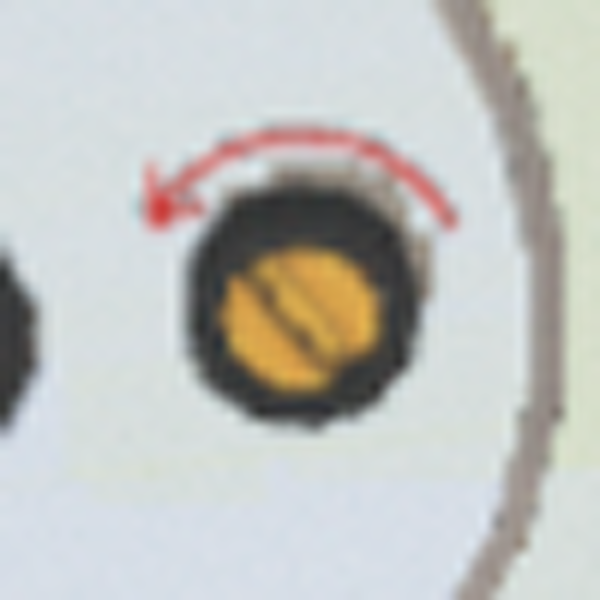

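The slot runs about 43° anticlockwise from world x, and the lock is near (0.515,-0.018). Next I'll look at the screwdriver from above.

```bash
python3 -m jog '0 -55 -8 0;0 -110 -16 0;0 -165 -25 0;0 -220 -33 0;0 -275 -42 0;0 -329 -50 0;0 -329 -50 0;0 -329 -50 0'
python3 - <<'E'
from h import *
to((.40,-.347,.25),0)
c=cam('wrist','w2.png'); p=proj(c,(.431,-.347,.124)); print(p)
x0,y0=int(p[0])-40,int(p[1])-60
print(x0,y0)
cv2.imwrite('pics/w2c.png',cv2.resize(c['color'][y0:y0+100,x0:x0+90,::-1],None,fx=6,fy=6,interpolation=cv2.INTER_CUBIC))
E
```

```text
time: 3.35
ee_pos: [0.3985, -0.3467, 0.2493]
tcp_rot: [97.7, 90.0, 97.6]
wrist_force: [-1.1, -0.4, -0.0]
opening: 0.0467
t 3.35 pos [ 0.3985 -0.3467  0.2493] yaw -0.13 q6 -40.9 shift [-0.7 -0.3  1.5] turn -0.13 open 0.04674729000634935
(np.float64(256.7392037594836), np.float64(213.17938404390208))
216 153
```

View pics/w2c.png

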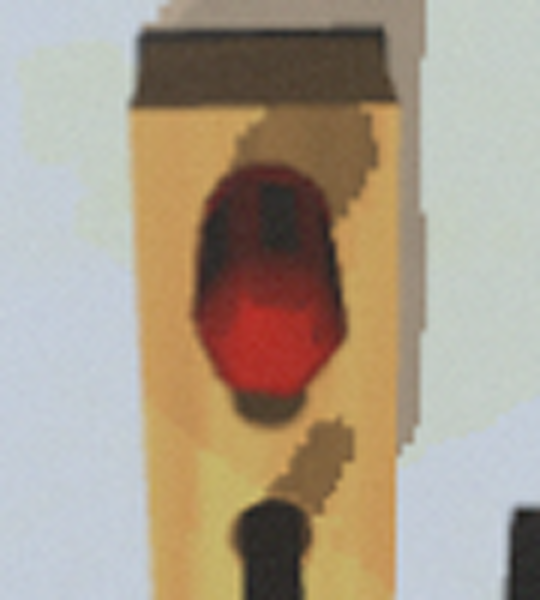

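The crop shows the hex top face with corners at (195,318), (347,320), (237,390) and (302,392) in crop pixels. So the flats face world x and ±60° from it.

Run:
```python
from h import *
c=cam('wrist')
f=lambda u,v,z:onz(c,216+(u+.5)/6-.5,153+(v+.5)/6-.5,z)
L,R,B1,B2=[f(u,v,.124) for u,v in((195,318),(347,320),(237,390),(302,392))]
print('corners',L,R,B1,B2)
m=(L+R)/2; print('centre',m, 'B mid',(B1+B2)/2, np.degrees(np.arctan2(*(R-L)[:2])),np.degrees(np.arctan2(*(B2-B1)[:2])))
E1,E2=f(130,105,.062),f(400,105,.062); print('stand -x end',E1,E2)
h=(m[0],m[1]); print(h)
to((h[0],h[1],.25),-30)
# stand axis: left edge points
print(f(131,105,.062),f(155,590,.062),f(398,105,.062),f(396,590,.062))
```

```text
corners [ 0.42326962 -0.3550371   0.124     ] [ 0.4236867  -0.33039389  0.124     ] [ 0.43607794 -0.34828446  0.124     ] [ 0.43647325 -0.33757804  0.124     ]
centre [ 0.42347816 -0.34271549  0.124     ] B mid [ 0.43627559 -0.34293125  0.124     ] 0.969616801927675 2.1145633048261288
stand -x end [ 0.40432861 -0.36897363  0.062     ] [ 0.40441397 -0.31716314  0.062     ]
(np.float64(0.42347815761805224), np.float64(-0.3427154934431839))
t 3.45 pos [ 0.3988 -0.3462  0.2496] yaw -0.05 q6 -40.9 shift [-0.4  3.5 24.7] turn 29.95 open 0.04716487043082723
[ 0.40432959 -0.36878134  0.062     ] [ 0.511259   -0.36642496  0.062     ] [ 0.40441466 -0.31754894  0.062     ] [ 0.51151142 -0.3148195   0.062     ]
```

```bash
python3 -m jog '10 1 9 10.4;20 2 18 20.8;30 3.2 27.5 31;60 3.2 27.5 31;90 3.2 27.5 31;120 3.2 27.5 31;150 3.2 27.5 31;169 3.2 27.5 31'
python3 -c "
from h import *
to((.4265,-.343,.080),-31)
c=cam('wrist','w3.png')"
```

```text
time: 4.45
ee_pos: [0.4261, -0.3429, 0.0792]
tcp_rot: [169.5, 90.0, 138.5]
wrist_force: [0.1, 0.3, 0.2]
opening: 0.0471
t 4.45 pos [ 0.4261 -0.3429  0.0792] yaw -31.04 q6 -7.8 shift [-0.8  0.2  0.4] turn -0.04 open 0.047057636770540937
```

View pics/w3.png

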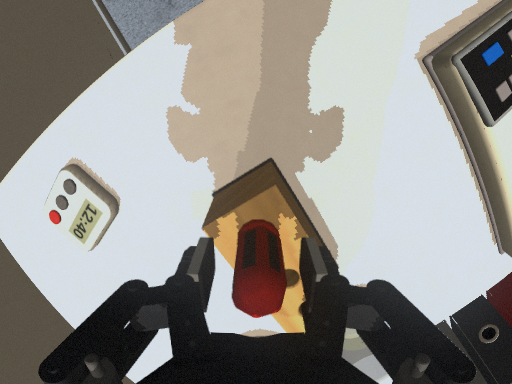

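The handle, at about (258,270), sits between the pads. Closing now.

```bash
python3 -m jog '0 0 0 0;0 0 0 0;0 0 0 0;0 0 0 0;0 0 0 0;0 0 0 0;0 0 0 0;0 0 0 0' 0 60
python3 -m jog '-8 0 0 0;-18 0 0 0;-30 0 0 0;-45 0 0 0;-60 0 0 0;-75 0 0 0;-90 0 0 0;-100 0 0 0'
python3 -c "
from h import *
to((.4265,-.343,.180),-31)
c=cam('wrist','w4.png')"
```

```text
time: 5.5
ee_pos: [0.4264, -0.3447, 0.0813]
tcp_rot: [-1.3, 89.9, -32.4]
wrist_force: [0.4, 0.1, 6.1]
opening: 0.0237
time: 6.5
ee_pos: [0.4261, -0.3445, 0.1815]
tcp_rot: [-12.0, 90.0, -43.1]
wrist_force: [1.3, 1.5, -2.1]
opening: 0.0233
t 6.5 pos [ 0.4261 -0.3445  0.1815] yaw -31.14 q6 -7.8 shift [ 1.5  1.5 -0.4] turn -0.14 open 0.02331000217394088
```

View pics/w4.png

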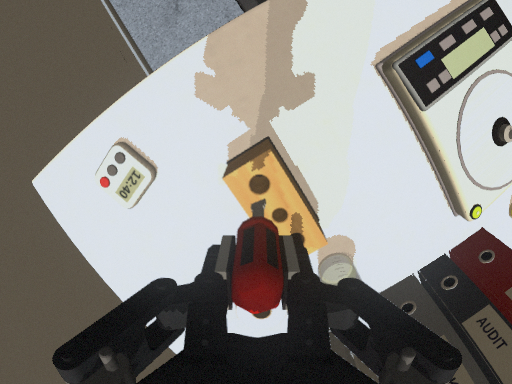

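The red handle is held and lifted clear, and the blade end shows near (259,207). Its stand hole is at (260,184). I'll zoom in on the blade.

Run:
```python
from h import *
c=cam('wrist'); im=c['color']
print(proj(c,(.4265,-.343,.107)))
cv2.imwrite('pics/w4c.png',cv2.resize(im[170:250,225:295,::-1],None,fx=7,fy=7,interpolation=cv2.INTER_CUBIC))
# hole mouth
R=Rt()
g=cv2.cvtColor(im,cv2.COLOR_RGB2GRAY)[170:200,245:280]
v,u=np.nonzero(g<110); print(len(u),u.mean()+245,v.mean()+170,onz(c,u.mean()+245,v.mean()+170,.062))
```

```text
(np.float64(258.8787073466197), np.float64(199.36718134733528))
303 259.049504950495 183.04620462046205 [ 0.42757309 -0.34308343  0.062     ]
```

View pics/w4c.png

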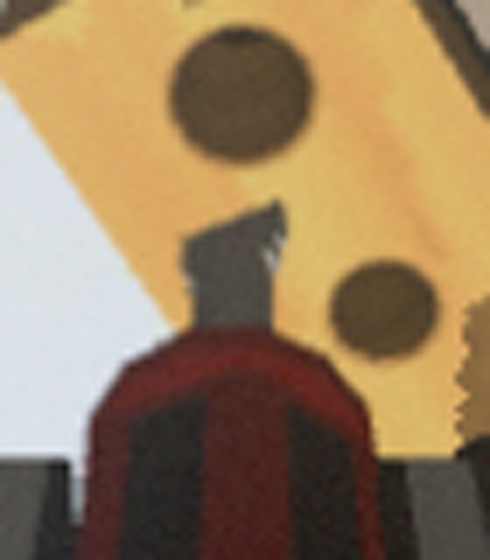

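```bash
python3 - <<'E'
from h import *
c=cam('wrist'); R=Rt(); o=status.get_obs()
f=lambda u,v,z:onz(c,225+(u+.5)/7-.5,170+(v+.5)/7-.5,z)
a,b=f(185,240,.107),f(280,203,.107); d=b-a
print(a,b,np.linalg.norm(d),(a+b)/2, np.degrees(np.arctan2(d[1],d[0])), 'tool off',R.T@((a+b)/2-o['ee_pos']))
psi=np.degrees(np.arctan2(R[1,2],R[0,2])); print('rel',np.degrees(np.arctan2(d[1],d[0]))-psi)
f2=lambda u,v:onz(c,u,v,.062)
E
python3 - <<'E'
import sys; sys.path.insert(0,'.')
# slot & lock from the saved pic w1 (same pose as calibration earlier): sub-pixel masks
import cv2,numpy as np
im=cv2.cvtColor(cv2.imread('pics/w1.png'),cv2.COLOR_BGR2GRAY)
print(im[209:228,247:268])
E
```

```text
[ 0.42619268 -0.35003607  0.107     ] [ 0.42789262 -0.33865545  0.107     ] 0.011506882044584617 [ 0.42704265 -0.34434576  0.107     ] 81.50448156149403 tool off [0.07366101 0.00062487 0.00068738]
rel 112.64519699496812
[[134 148 205 165  86  56  56  58  55  56  55  54  55  53  52  65  98 128
  147 150 186]
 [187 200 171 106  56  53  54  52  57  62  57  54  59  53  56  52  60  80
  135 151 206]
 [213 190 114  54  58  57  55  62  62  61  63  62  57  60  58  59  54  56
  103 143 174]
 [203 134  67  56  56  63  64  64  69  84  87  80  67  65  61  60  57  53
   65 136 155]
 [191 111  54  58  63  69  87 131 128 144 150 147 148 125  82  62  62  61
   57 110 141]
 [191 113  59  58  64  77 110 160 154 148 166 171 173 161 130  80  65  57
   58  84 134]
 [175  98  63  61  91  98 103 126 158 143 154 167 170 170 163 141  90  64
   61  71 131]
 [155  74  66  69 136 149 120  96 152 138 136 161 167 171 173 166 106  63
   62  59 129]
 [150  70  64  68 148 166 147 117 130 153 159 153 162 168 171 172 112  61
   65  59 175]
 [153  71  62  61 146 170 167 145 112 136 168 164 151 160 173 170 109  62
   63  74 197]
 [153  70  67  61 145 170 166 163 133 104 129 163 165 150 161 170 109  62
   62  78 193]
 [165  87  64  58 153 172 169 171 160 131  99 136 168 152 151 165 105  61
   58  97 198]
 [207 131  64  57  99 155 172 172 169 156 114 105 130 157 129 113  78  63
   62 139 206]
 [219 163  82  63  61  97 158 175 170 169 150 117  95 103  80  60  61  64
   78 183 217]
 [218 209 133  61  59  59  97 128 166 173 170 157 105  61  54  61  60  62
  132 206 219]
 [219 219 162  84  62  63  56  72 104 105 108 104  75  57  61  63  64 135
  197 218 219]
 [219 220 210 173 114  70  63  62  57  59  58  60  62  63  64  61 103 187
  217 219 222]
 [220 220 221 215 203 150  87  65  60  61  59  66  62  78 105 179 205 216
  220 220 219]
 [219 219 220 220 221 211 200 170 154 129 117 116 144 186 204 216 220 221
  219 218 220]]
```

Run:
```python
from h import *
t=cam('top');s=cam('side')
def tri(p,q):
    o1,d1=ray(t,*p);o2,d2=ray(s,*q); k=np.linalg.lstsq(np.c_[d1,-d2],o2-o1,rcond=None)[0]
    a,b=o1+k[0]*d1,o2+k[1]*d2; return (a+b)/2,np.linalg.norm(a-b)
print('knob',tri((172,133),(234,110))); print('ram',tri((178,148),(213,238))); print('head',tri((165,110),(195,190)))
print('plate',onz(t,186,154,.02),'base corners',[onz(t,*p,.01)[:2].round(3) for p in((163,125),(205,120),(210,176),(168,181))])
a=t['color'][85:190,135:215]; b=s['color'][90:290,150:260]
cv2.imwrite('pics/pr.png',np.hstack([cv2.resize(a,(400,525)),cv2.resize(b,(300,525))])[:,:,::-1])
```

```text
knob (array([0.52760199, 0.13287614, 0.4380851 ]), np.float64(0.0006694430064395179))
ram (array([0.58856992, 0.19216208, 0.10404153]), np.float64(0.0007836892198901296))
head (array([0.6376119 , 0.19850905, 0.26504929]), np.float64(0.029451003461455787))
plate [0.59127066 0.18221355 0.02      ] base corners [array([0.699, 0.271]), array([0.72 , 0.123]), array([0.517, 0.097]), array([0.497, 0.241])]
```

View pics/pr.png

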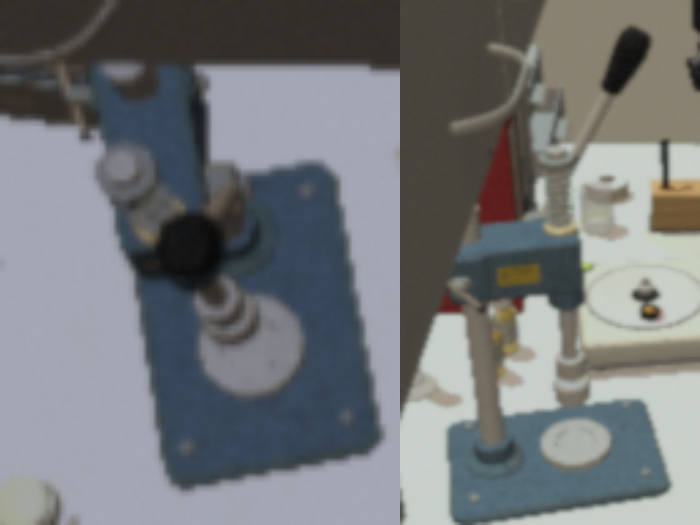

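The lever knob is at (0.53,0.13,0.44) and the press head is at y≈0.2, so the wrist clears both at the lock. Carrying the screwdriver over now, with blade angle = tool yaw − 60°.

```bash
python3 -m jog '-12 15 -4 5;-20 60 -17 15;-20 115 -33 25;-20 170 -48 35;-20 225 -64 45;-20 275 -78 55;-20 310 -88 63;-20 326 -93 69'
python3 - <<'E'
from h import *
to((.5150,-.0176,.1495),-100)
E
```

```text
time: 7.75
ee_pos: [0.5149, -0.015, 0.1995]
tcp_rot: [-93.2, 89.9, 166.5]
wrist_force: [-0.3, -0.2, -0.4]
opening: 0.0233
t 7.75 pos [ 0.5149 -0.015   0.1995] yaw -100.25 q6 98.6 shift [50.   0.6  2.5] turn -0.25 open 0.023266813164355058
```

```bash
python3 -m jog '6 0 1 0;12 0 2 0;20 0.3 2.5 0;28 0.6 2.5 0;35 0.6 2.5 0;42 0.6 2.5 0;45 0.6 2.5 0;45 0.6 2.5 0'
python3 - <<'E'
from h import *
to((.5150,-.0176,.1495),-100)
c=cam('wrist','w5.png'); p=proj(c,(.5155,-.0184,.06)); q=proj(c,(.5155,-.0184,.08)); print(p,q)
x0,y0=int(p[0])-30,int(p[1])-30; print(x0,y0)
cv2.imwrite('pics/w5c.png',cv2.resize(c['color'][y0:y0+60,x0:x0+60,::-1],None,fx=9,fy=9,interpolation=cv2.INTER_CUBIC))
E
```

```text
time: 8.75
ee_pos: [0.515, -0.0198, 0.1551]
tcp_rot: [-85.6, 90.0, 174.2]
wrist_force: [0.7, -0.6, -0.9]
opening: 0.0234
t 8.75 pos [ 0.515  -0.0198  0.1551] yaw -100.14 q6 97.9 shift [ 5.6 -0.4 -2.1] turn -0.14 open 0.023443506902927163
(np.float64(256.9644905389707), np.float64(190.64211801372647)) (np.float64(256.98287386455934), np.float64(198.98040548574673))
226 160
```

View pics/w5c.png

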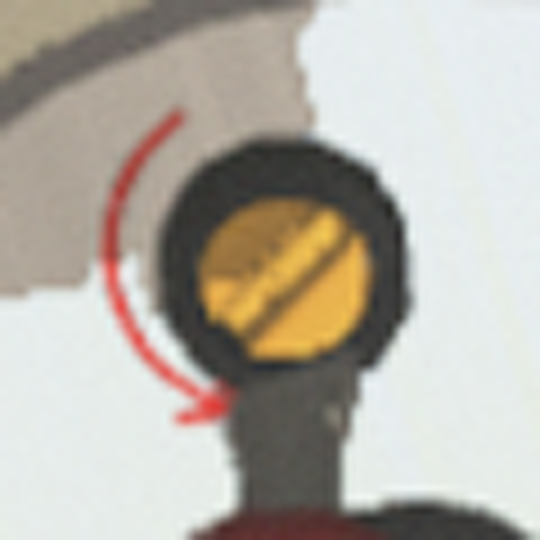

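The crop shows the lock's brass disc centred near (287,278) and the collar near (284,258). The slot runs from lower left to upper right, and the blade end is just below at (292,380), above the collar's near rim. I'll get numbers for the relative offset.

Run:
```python
from h import *
c=cam('wrist'); o=status.get_obs(); R=Rt(); print(o['ee_pos'],o['time'])
g=cv2.cvtColor(c['color'],cv2.COLOR_RGB2GRAY); print(g[195:212,246:272])
f=lambda u,v,z:onz(c,226+(u+.5)/9-.5,160+(v+.5)/9-.5,z)
L=lambda P:(R.T@(P-o['ee_pos'])*1000).round(2)
print('brass near/far/left/right'); B=[f(*p,.06) for p in((287,360),(287,198),(199,278),(374,278))]
for b in B: print(b.round(4),L(b))
print('rim far', L(f(284,135,.062)),'rim l/r',L(f(160,258,.062)),L(f(408,258,.062)))
for a,b in(((245,335),(355,235)),((225,315),(330,212))):
    d=f(*b,.06)-f(*a,.06); print('slot edge',np.degrees(np.arctan2(d[1],d[0])))
for z in(.078,.081): print('blade l/r',L(f(228,385,z)),L(f(357,375,z)))
```

```text
[ 0.5151668  -0.01975498  0.15550963] 8.85
[[ 60  60  59  96 109 171 187 161 129 114 124 158 179 183 183 182 184 183
  158  97  62  61  65  63 134 221]
 [ 61  61  56  54  58 117 153 121 105 129 161 178 182 183 183 183 185 185
  124  64  59  62  65  77 194 231]
 [ 62  64  61  59  54  56  89 106 127 160 179 183 180 183 183 186 160 137
   87  59  61  66  65 138 221 235]
 [100  63  60  60  59  50  55 106 157 183 184 182 184 187 161 136 100  69
   71  65  65  63  75 195 231 234]
 [159  77  63  61  63  56  56  84 120 138 134 132 133 138 101  68  71  77
   80  78  65  60 139 221 233 234]
 [219 139  66  59  63  59  59  57  49  52  52  58  61  72  75  78  81  87
   87  78  65  96 199 231 234 235]
 [211 205 148  83  63  57  60  61  60  62  64  70  75  83  86  85  82  87
   91  95 174 207 230 234 234 234]
 [156 188 207 164 100  67  59  63  71  80  80  82  85  86  85  86  82  84
   91 112 218 234 234 235 233 233]
 [163 133 176 160 101  82  81  77  83  85  85  86  87  86  85  84  84  85
   96 107 215 234 234 234 235 233]
 [221 184 135 113 104  95  88  84  83  86  81  85  84  82  86  84  82  84
  
[... 546 characters left out ...]
94 229 234 234 235 235 234 234]
 [233 234 235 234 235 188 115  87  82  82  82  84  82  85  84  82  78 104
  215 234 234 235 234 234 235 235]
 [234 234 233 234 234 190 114  83  82  82  81  86  83  84  85  80  81 106
  217 233 233 235 235 234 234 236]]
brass near/far/left/right
[ 0.5146 -0.0265  0.06  ] [95.51  0.61  6.74]
[ 0.5174 -0.0106  0.06  ] [95.51  0.6  -9.38]
[ 0.5079 -0.0169  0.06  ] [95.51 -7.67 -1.51]
[ 0.5241 -0.0198  0.06  ] [95.51  8.79 -1.5 ]
rim far [ 93.51   0.32 -16.05] rim l/r [ 93.51 -11.22  -4.17] [93.51 11.86 -4.15]
slot edge 33.792412867514216
slot edge 35.818200499035655
blade l/r [77.51 -4.64  2.28] [77.51  6.73  1.34]
blade l/r [74.51 -4.57  1.11] [74.51  6.64  0.18]
```

Run:
```python
from h import *
from scipy.optimize import least_squares
c=cam('wrist'); o=status.get_obs(); R=Rt()
L=lambda u,v,z:(R.T@(onz(c,u,v,z)-o['ee_pos'])*1000)[1:]
def fit(pts,z,r):
    P=np.array([L(u,v,z) for u,v in pts]); s=least_squares(lambda x:np.hypot(*(P-x).T)-r,[0,0]); print(z,r,s.x.round(2),s.fun.round(2))
fit([(270,195),(269.5,196),(269,197),(268.4,198),(268,199),(245.5,198),(246.4,199),(247.2,200),(248.2,201)],.062,12)
fit([(264.8,195),(264,196),(263.4,197),(248.7,195),(250.6,196),(251.7,197),(253,198)],.06,8)
g=cv2.cvtColor(c['color'],cv2.COLOR_RGB2GRAY); print(g[173:195,243:272])
for z in(.079,.081): 
    a,b=L(249.7,203.2,z),L(265.8,198.3,z); print('blade',a,b,(a+b)/2,np.hypot(*(b-a)))
```

```text
0.062 12 [ 0.15 -2.34] [-0.12 -0.14 -0.08 -0.01  0.29 -0.12 -0.14  0.01  0.16]
0.06 8 [ 0.36 -1.84] [-0.08 -0.05  0.26  0.45 -0.27 -0.2   0.  ]
[[143 114 103 140 166 171 175 173 165 169 169 170 170 172 171 174 173 167
  223 234 235 235 236 234 234 235 235 235 235]
 [ 99  97 133 162 171 172 173 172 169 169 158 151 151 152 140 141 146 172
  224 234 234 235 235 235 234 234 235 236 235]
 [113 135 164 165 169 173 173 171 148 126 108  99  99 103  86  81  95 128
  167 207 211 229 236 235 235 236 234 234 235]
 [142 167 172 170 169 169 159 141 100  63  56  53  56  53  51  56  54  51
   64 122 131 195 230 235 236 235 234 235 236]
 [159 170 172 170 170 147 114  91  60  52  52  52  55  55  55  54  57  54
   53  53  60 120 166 207 230 235 235 235 235]
 [170 168 172 159 133  98  63  50  54  52  56  56  55  56  55  53  57  55
   55  53  56  57  66 120 219 234 235 235 236]
 [171 171 171 132  75  51  54  54  51  56  56  53  58  61  54  54  57  57
   58  56  58  53  54  56 168 226 235 234 235]
 [169 170 157 100  55  52  48  54  56  60  54  56  56  57  57  51  59  59
   61  56  57  61  55  56  90 172 2
[... 1210 characters left out ...]
66  62 209]
 [110  62  54  54  61 133 159 163 158 135 143 170 183 172 167 140 114 133
  162 180 184 185 188 123  64  65  66  63 211]
 [115  61  53  53  53 157 182 181 165 155 172 164 156 160 133 116 132 166
  180 181 183 182 186 119  58  62  65  61 212]
 [117  62  56  57  55 125 173 164 152 172 184 174 134 112 108 133 164 177
  184 183 185 184 154  93  61  64  65  63 212]
 [145  64  57  58  54  81 139 152 171 186 188 175 128 100 128 163 180 182
  182 185 184 188 128  64  61  66  65  80 212]]
blade [-5.53769239  2.65687647] [ 7.16359782 -1.47420404] [0.81295271 0.59133622] 13.356219494436356
blade [-5.48657206  1.87111006] [ 7.09874757 -2.22225116] [ 0.80608776 -0.17557055] 13.234269014854181
```

```bash
python3 -m jog '0 -0.3 -1.4 0;0 -0.6 -2.8 0;4 -0.6 -2.8 0;8 -0.6 -2.8 0;12 -0.6 -2.8 0;15 -0.6 -2.8 0;17 -0.6 -2.8 0;17 -0.6 -2.8 0'
python3 -m jog '0.5 0 0 0;1 0 0 0;1.5 0 0 0;2 0 0 0;2.5 0 0 0;3 0 0 0;3 0 0 0;3 0 0 0'
```

```text
time: 9.9
ee_pos: [0.5149, -0.0169, 0.1382]
tcp_rot: [-84.0, 90.0, 175.8]
wrist_force: [-0.8, -0.3, -1.5]
opening: 0.0234
time: 10.9
ee_pos: [0.515, -0.0169, 0.1353]
tcp_rot: [30.9, 90.0, -69.3]
wrist_force: [0.6, 0.3, -0.3]
opening: 0.0232
```

```bash
python3 -m jog '0.4 0 0 0;0.8 0 0 0;1.2 0 0 0;1.5 0 0 0;1.5 0 0 0;1.5 0 0 0;1.5 0 0 0;1.5 0 0 0'; python3 -c "
from workcell import status
o=status.get_obs();print(o['wrist_force'],o['torque'])"
```

```text
time: 11.9
ee_pos: [0.515, -0.0169, 0.1338]
tcp_rot: [62.2, 90.0, -37.9]
wrist_force: [0.7, 0.2, 0.6]
opening: 0.0234
[0.7108216  0.21213894 0.61066871] [0.05238009 0.04008188 0.05810114]
```

```bash
python3 -m jog '0.3 0 0 0;0.6 0 0 0;0.9 0 0 0;1.2 0 0 0;1.2 0 0 0;1.2 0 0 0;1.2 0 0 0;1.2 0 0 0'; python3 -c "
from workcell import status
o=status.get_obs();print(o['wrist_force'],o['torque'])"
```

```text
time: 12.9
ee_pos: [0.515, -0.0169, 0.1326]
tcp_rot: [100.4, 90.0, 0.2]
wrist_force: [-0.5, -0.4, 0.9]
opening: 0.0234
[-0.50456157 -0.41117657  0.86698388] [ 0.02267756  0.01905097 -0.01070938]
```

```bash
python3 -m jog '0.3 0 0 0;0.6 0 0 0;0.9 0 0 0;1.2 0 0 0;1.2 0 0 0;1.2 0 0 0;1.2 0 0 0;1.2 0 0 0'; python3 -c "
from workcell import status
o=status.get_obs();print(o['wrist_force'],o['torque'])
from h import *
c=cam('wrist','w6.png')
g=cv2.cvtColor(c['color'],cv2.COLOR_RGB2GRAY); p=proj(c,(.5158,-.018,.06));print(p); x,y=int(p[0]),int(p[1]); print(g[y-12:y+14,x-14:x+16])"
```

```text
time: 13.9
ee_pos: [0.515, -0.017, 0.1314]
tcp_rot: [80.3, 90.0, -19.8]
wrist_force: [0.3, -0.4, 3.5]
opening: 0.0234
[ 0.3265297  -0.36167493  3.47783598] [-0.06491682 -0.15744684 -0.00216521]
(np.float64(257.85469952815015), np.float64(203.49372106636562))
[[162 164 164 128  70  50  46  47  49  49  48  50  55  53  49  48  51  50
   52  53  51  52  49  52  53  52 163 222 232 232]
 [162 163 143  89  53  48  44  48  46  47  47  54  55  52  54  52  57  51
   53  50  53  51  53  54  52  50  84 186 228 232]
 [165 163 109  60  46  52  49  48  50  52  53  52  50  52  49  53  50  51
   54  53  50  56  54  55  53  53  52 123 216 233]
 [161 141  86  46  46  49  49  49  51  53  55  53  58  57  59  59  58  57
   57  50  56  53  53  51  49  50  51  65 165 224]
 [152 102  58  48  49  48  49  50  50  51  60  89 100 100  98  97  97  96
   78  58  57  55  51  54  54  56  50  54  87 209]
 [125  69  46  52  52  52  52  51  65  94 105 115 116 120 113 115 112 103
   89  97 114  88  57  52  54  53  56  51  49 162]
 [110  48  49  49  49  52  52  65  94 115 119 114 115 116 114 112 102  85
   98 118 159 158
[... 1709 characters left out ...]
 79  80  82  82  78  80
   80  78  76  61  48  46  52  54  56  59 137 217]
 [222 218 154  78  57  58  52  50  53  66  78  79  79  79  81  79  81  80
   76  75  71  55  50  49  54  59  54 101 198 228]
 [177 221 217 135  51  51  58  57  48  60  75  79  78  77  80  82  80  82
   78  74  68  57  57  56  56  57  55 181 227 232]
 [135 179 222 189 102  54  56  55  56  68  73  80  81  79  78  79  80  77
   80  77  73  61  54  55  54  54 100 213 231 232]
 [177 141 170 185 170 111  64  56  57  69  76  74  80  80  82  77  81  80
   80  76  71  59  55  57  99 180 207 226 232 231]
 [224 179 130 143 148 156 134  89  61  62  67  68  72  71  66  73  71  67
   66  73  74  62 102 144 197 228 231 233 233 230]]
```

The contact force is 3.5 N and the picture numbers put the blade inside the bore. Next is a gentle anticlockwise search about the tip.

```bash
cat > s.py <<'E'
from h import *
F=[];T=[]
o=status.get_obs(); R=Rt(); print('tool F',(R.T@o['wrist_force']).round(2),'torque z',o['torque'].round(3),'yaw',np.degrees(np.arctan2(R[1,2],R[0,2])).round(2),'pos',o['ee_pos'].round(4))
E
python3 -m jog '0 0 0 -2;0 -0.1 0.1 -4;0 -0.1 0.1 -6;0 -0.1 0.1 -8;0 -0.1 0.2 -10;0 -0.2 0.2 -12;0 -0.2 0.2 -12;0 -0.2 0.2 -12' >/dev/null; python3 s.py
python3 -m jog '0 0 0 -2;0 0 0 -4;0 -0.1 0.1 -6;0 -0.1 0.1 -8;0 -0.1 0.2 -10;0 -0.1 0.2 -12;0 -0.1 0.2 -12;0 -0.1 0.2 -12' >/dev/null; python3 s.py
```

```text
tool F [-1.56  1.24  0.37] torque z [-0.214 -0.222  0.023] yaw -88.16 pos [ 0.5147 -0.0171  0.1313]
tool F [0.95 0.57 0.49] torque z [-0.169 -0.062  0.006] yaw -76.16 pos [ 0.5145 -0.0173  0.1313]
```

```bash
python3 -m jog '0.3 0 0 0;0.6 0 0 0;1 0 0 0;1 0 0 0;1 0 0 0;1 0 0 0;1 0 0 0;1 0 0 0' >/dev/null; python3 s.py
python3 -m jog '0 0 0 -2;0 0 0 -4;0 0 0.1 -6;0 0 0.1 -8;0 -0.1 0.2 -10;0 -0.1 0.2 -10;0 -0.1 0.2 -10;0 -0.1 0.2 -10' >/dev/null; python3 s.py
```

```text
tool F [0.94 0.18 0.55] torque z [-0.061 -0.109  0.029] yaw -76.14 pos [ 0.5146 -0.0173  0.1304]
tool F [1.43 1.81 1.38] torque z [-0.218 -0.564 -0.019] yaw -66.15 pos [ 0.5147 -0.0175  0.1304]
```

The blade went 1 mm deeper with no force, so it is in the slot. Turning on, slowly.

```bash
python3 -m jog '0 0 0 -3;0 -0.1 0.1 -6;0 -0.1 0.1 -9;0 -0.1 0.2 -12;0 -0.2 0.2 -15;0 -0.2 0.3 -18;0 -0.2 0.3 -21;0 -0.2 0.4 -24' >/dev/null; python3 s.py
python3 - <<'E'
from h import *
c=cam('wrist','w7.png'); p=proj(c,(.5158,-.018,.06)); x0,y0=int(p[0])-30,int(p[1])-30
cv2.imwrite('pics/w7c.png',cv2.resize(c['color'][y0:y0+60,x0:x0+60,::-1],None,fx=9,fy=9,interpolation=cv2.INTER_CUBIC))
E
```

```text
tool F [1.88 0.15 1.03] torque z [-0.179 -0.301 -0.058] yaw -42.05 pos [ 0.5145 -0.0179  0.1304]
```

View pics/w7c.png

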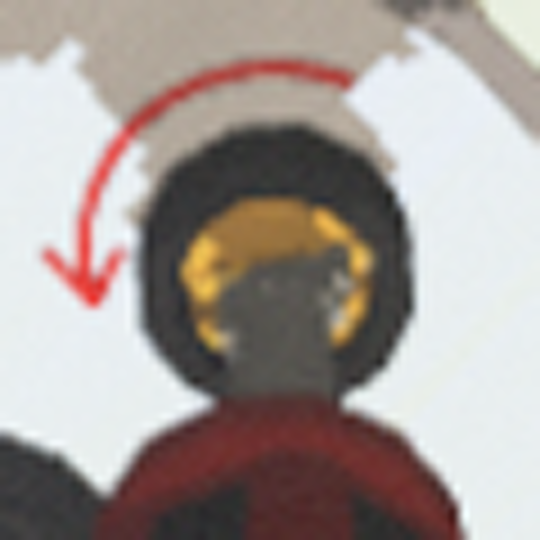

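The blade sits in the slot in the brass head: notches show at (205,275) and (345,240), in line with the blade, and the lock is turning with it. Continuing.

```bash
python3 -m jog '0 0 0 -3;0 -0.1 0.1 -6;0 -0.1 0.1 -9;0 -0.1 0.2 -12;0 -0.2 0.2 -15;0 -0.2 0.3 -18;0 -0.2 0.3 -20;0 -0.2 0.3 -20' >/dev/null; python3 s.py
python3 -m jog '0 0 0 -2;0 0 0 -4;0 0 0.1 -6;0 -0.1 0.1 -8;0 -0.1 0.1 -9;0 -0.1 0.1 -10;0 -0.1 0.1 -10;0 -0.1 0.1 -10' >/dev/null; python3 s.py; python3 s.py
python3 - <<'E'
from h import *
c=cam('wrist','w8.png'); p=proj(c,(.5158,-.018,.06));print(p); x,y=int(p[0]),int(p[1])
g=cv2.cvtColor(c['color'],cv2.COLOR_RGB2GRAY);print(g[y-14:y+13,x-14:x+15])
E
```

```text
tool F [ 0.1  -1.    1.01] torque z [-0.111 -0.203 -0.015] yaw -22.17 pos [ 0.5146 -0.0183  0.1304]
tool F [0.88 0.45 0.59] torque z [-0.101 -0.138 -0.047] yaw -12.15 pos [ 0.5147 -0.0184  0.1304]
tool F [0.88 0.45 0.59] torque z [-0.101 -0.138 -0.047] yaw -12.15 pos [ 0.5147 -0.0184  0.1304]
(np.float64(257.8646856431025), np.float64(203.9657906850488))
[[236 199 168 169 147  99  59  54  56  48  52  50  52  51  51  49  54  51
   51  49  50  50  58  89 123 161 168 168 168]
 [236 226 170 127  91  64  51  54  51  55  53  50  53  54  49  55  54  52
   51  51  55  53  52  49  65 119 158 169 169]
 [231 236 162  60  50  50  52  51  52  55  52  53  56  55  58  54  53  55
   54  54  54  51  55  46  50  69 150 171 172]
 [228 213 124  51  56  56  53  51  55  54  55  54  51  55  55  56  55  54
   58  56  54  54  50  52  48  49 115 164 172]
 [214 146  70  54  52  59  57  59  56  57  55  54  55  56  56  54  57  55
   54  58  51  55  56  54  50  51  69 119 157]
 [183  89  55  54  56  61  64  58  57  57  54  64  69  68  70  79  71  59
   54  54  54  55  53  52  54  52  52  71 143]
 [162  64  56  60
[... 1824 characters left out ...]
110 160 169 128  89  79  78  82  79  86  85  83
   81  81 102 125  89  54  58  64  62  54 185]
 [223 141  62  65  65  59  55 111 139 122  88  81  82  82  84  85  83  83
   83  79  85  64  53  55  63  63  60 139 223]
 [235 178  88  60  62  60  53  49  65 101  91  77  83  79  84  86  82  83
   82  84  71  56  53  64  62  61  73 202 231]
 [234 223 158  84  59  64  62  57  50  76  79  78  80  85  81  83  80  79
   82  84  76  63  60  60  62  56 140 223 234]
 [235 236 224 161  86  63  63  60  56  68  78  79  83  81  80  88  83  82
   82  84  74  64  62  58  60 100 203 232 233]
 [233 235 235 225 145  67  61  60  62  72  74  79  80  80  85  80  81  80
   78  81  77  66  59 103 184 213 231 234 236]]
```

```bash
python3 -m jog '0 0 0 -2;0 0 0 -4;0 0 0.1 -6;0 -0.1 0.1 -8;0 -0.1 0.1 -10;0 -0.1 0.1 -10;0 -0.1 0.1 -10;0 -0.1 0.1 -10' >/dev/null; python3 s.py
python3 -m jog '0 0 0 -1;0 0 0 -2;0 0 0 -3;0 0 0.1 -4;0 0 0.1 -4;0 0 0.1 -4;0 0 0.1 -4;0 0 0.1 -4' >/dev/null; python3 s.py
cat > n.py <<'E'
from h import *
c=cam('wrist'); p=proj(c,(.5158,-.018,.06)); x,y=int(p[0]),int(p[1])
g=cv2.cvtColor(c['color'],cv2.COLOR_RGB2GRAY); print(x,y)
for k in(-9,-8,-7,7,8,9,10): print(k,g[y-10:y+9,x+k])
E
python3 n.py
```

```text
tool F [1.03 0.13 0.76] torque z [-0.127 -0.045  0.026] yaw -2.15 pos [ 0.5148 -0.0186  0.1304]
tool F [ 0.15 -0.64  0.36] torque z [-0.153 -0.046 -0.051] yaw 1.86 pos [ 0.5149 -0.0186  0.1303]
257 203
-9 [ 56  61  67  68  61  76 138 167 167 158 135 114  98  82  89  86  63  51
  56]
-8 [ 57  65  66  66  86 148 182 188 184 161 163 175 147 108 104 125 112  71
  54]
-7 [ 64  62  65  84 153 184 189 186 184 160 161 173 145 104 103 142 166 143
  87]
7 [ 54  50  55  63 100 113 100  89  94  91 108 110  96 105 113 131 155 120
  64]
8 [ 51  56  53  56  70  95  96  93  99  93  96 110 144 166 180 159 125  82
  47]
9 [ 51  54  50  52  52  74 101 151 173 145 107 118 170 176 143 106  66  50
  59]
10 [ 49  50  51  56  50  57  79 129 149 119  93  90 110 106  74  54  52  56
  58]
```

```bash
for i in 1; do python3 -m jog '0 0 0 -1;0 0 0 -2;0 0 0 -3;0 0 0.1 -4;0 0 0.1 -4;0 0 0.1 -4;0 0 0.1 -4;0 0 0.1 -4' >/dev/null; python3 s.py; python3 -m jog '0 0 0 -1;0 0 0 -2;0 0 0 -3;0 0 0 -3;0 0 0 -3;0 0 0 -3;0 0 0 -3;0 0 0 -3' >/dev/null; python3 s.py; done; python3 n.py
```

```text
tool F [-0.08 -1.46 -0.39] torque z [-0.231  0.004 -0.007] yaw 5.86 pos [ 0.515  -0.0186  0.1304]
tool F [ 0.86 -1.03  0.3 ] torque z [-0.245  0.034 -0.069] yaw 8.86 pos [ 0.515  -0.0186  0.1304]
257 203
-9 [ 57  62  65  63  64  91 146 172 175 145 153 170 128  83  80  75  58  50
  56]
-8 [ 57  61  63  62 119 161 182 185 181 161 173 192 145  91  93 127 128  88
  51]
-7 [ 65  66  62  95 159 183 187 185 180 157 165 173 131  88  95 147 160 116
  66]
7 [ 56  55  54  68  97 108  94  82  88  91 109 109  96 101 114 127 128  93
  55]
8 [ 51  57  55  54  67  92  87  89  96  91  93 103 145 168 172 150 102  59
  53]
9 [ 50  52  52  49  54  67  97 117 118 116 104 121 171 163 131 100  62  52
  60]
10 [ 47  55  52  52  57  54  73 100 119 107  87  92 112  96  58  54  57  56
  65]
```

```bash
sed -i "\$a print('t',o['time'],'eff6',o['joint_efforts'][5].round(4))" s.py; python3 s.py; python3 -m jog '0 0 0 -1;0 0 0 -2;0 0 0 -2;0 0 0 -2;0 0 0 -2;0 0 0 -2;0 0 0 -2;0 0 0 -2' >/dev/null; python3 s.py;python3 -m jog '0 0 0 -1;0 0 0 -2;0 0 0 -2;0 0 0 -2;0 0 0 -2;0 0 0 -2;0 0 0 -2;0 0 0 -2' >/dev/null; python3 s.py; python3 n.py
```

```text
tool F [ 0.98 -0.9  -0.47] torque z [-0.258 -0.038 -0.075] yaw 8.86 pos [ 0.515  -0.0186  0.1304]
t 25.15 eff6 -0.0289
tool F [ 1.21 -1.03  0.98] torque z [-0.298  0.01  -0.04 ] yaw 10.86 pos [ 0.515  -0.0185  0.1304]
t 26.15 eff6 -0.0292
tool F [ 1.61 -1.13  0.13] torque z [-0.343 -0.071 -0.051] yaw 12.86 pos [ 0.515  -0.0186  0.1304]
t 27.15 eff6 -0.0345
257 203
-9 [ 55  59  63  61  63  79 140 174 178 149 154 141  99  85  86  79  58  51
  54]
-8 [ 59  66  62  62 121 161 179 185 179 158 175 157 106  90  94 129 129  85
  55]
-7 [ 64  65  64  97 160 184 187 185 174 153 162 138  94  89  90 146 148 103
  68]
7 [ 52  51  55  70 100 109  95  84  88  88 108 105 104 106 114 127 124  93
  55]
8 [ 53  50  52  53  71  91  92  92  97  92  95 100 142 167 172 143  98  60
  53]
9 [ 54  53  53  51  54  65  87 105 115 118 105 118 172 162 126  96  59  52
  57]
10 [ 46  52  56  54  51  52  63  95 116 102  80  88 111  97  62  52  56  59
  58]
```

```bash
python3 -m jog '0 0 0 -0.5;0 0 0 -1;0 0 0 -1;0 0 0 -1;0 0 0 -1;0 0 0 -1;0 0 0 -1;0 0 0 -1' >/dev/null; python3 s.py
```

```text
tool F [ 0.07 -1.97 -0.02] torque z [-0.369 -0.078 -0.003] yaw 13.86 pos [ 0.515  -0.0186  0.1304]
t 28.2 eff6 -0.0455
```

The torque rises from 0.029 to 0.045 N m over the last 3°, so the lock is at its stop. I'll ease back and lift straight out.

```bash
python3 -m jog '0 0 0 2;0 0 0 3;-3 0 0 3;-8 0 0 3;-16 0 0 3;-28 0 0 3;-42 0 0 3;-60 0 0 3' ; python3 -m jog '0 0 0 0;0 0 0 0;0 0 0 0;0 0 0 0;0 0 0 0;0 0 0 0;0 0 0 0;0 0 0 0' >/dev/null; python3 -c "
from h import *
to((.4264,-.3447,.19),-31.1)
c=cam('wrist','w9.png')
g=cv2.cvtColor(c['color'],cv2.COLOR_RGB2GRAY); p=proj(c,(.5158,-.018,.06)); x,y=int(p[0]),int(p[1]); print(p); np.set_printoptions(linewidth=200); print(g[y-10:y+12,x-12:x+13])"
```

```text
time: 29.2
ee_pos: [0.515, -0.0186, 0.1916]
tcp_rot: [-11.4, 90.0, -0.5]
wrist_force: [0.2, 0.9, -1.6]
opening: 0.0234
t 30.2 pos [ 0.515  -0.0186  0.1904] yaw 10.86 q6 -12.9 shift [   0.4 -303.6 -148.5] turn 41.96 open 0.023327562808001256
(np.float64(257.42176244531856), np.float64(180.8261660195304))
[[238 236 226 170  94  63  61  62  62  66  64  64  68  68  68  61  61  59  59  59  95 157 175 175 206]
 [238 229 177  96  63  64  66  68  71  71  71  73  71  72  68  67  67  68  62  63  52 114 166 175 173]
 [238 193 100  58  64  68  71  70  68  70  68  72  70  72  69  69  71  68  69  63  61  68 118 164 175]
 [238 163  63  62  69  70  74  74  83 140 163 161 160 157 137 100  77  70  72  67  61  62  66 125 166]
 [228 143  61  69  71  72  72 140 162 184 195 198 196 191 180 166 157 109  71  73  68  64  61  94 159]
 [192 102  67  71  71  72 142 187 195 194 193 193 193 190 189 193 191 160 105  75  71  69  60  93 158]
 [164  68  68  72  71 139 182 196 191 190 190 189 189 189 188 187 186 174 146 108  77  69  64  78 158]
 [142  69  71  71  84 167 192 190 190 190 189 188 183 177 168 165 167 167 
[... 771 characters left out ...]
  83 162 182 183 192 191 189 189 191 192 193 190 192 165  99  68  70  70 141 225]
 [224 137  71  71  72  65 124 182 193 190 189 191 190 191 191 191 190 163  98  65  67  69  66 194 233]
 [238 191 108  68  66  66  63 128 153 183 193 192 189 191 195 163 142  95  63  69  69  70 105 219 237]
 [238 229 165  90  70  71  67  64  88 133 139 139 136 138 143 101  65  67  72  68  65 107 191 231 237]
 [238 239 223 157  91  71  65  64  67  67  64  58  61  60  61  62  68  67  69  63 104 188 231 237 237]
 [237 237 237 223 155  87  66  71  71  65  69  65  66  71  67  66  68  69  69 136 195 231 237 238 237]
 [237 238 237 237 222 178 155 114  75  71  71  73  72  69  67  67  67 107 175 218 233 237 236 236 237]]
```

The lock's slot is now clearly at about 114° in world, about 76° from where it started. Returning to the stand.

```bash
python3 -m jog '0 -20 -10 5;0 -65 -32 13;0 -115 -56 21;0 -165 -81 29;0 -215 -105 37;0 -260 -127 42;0 -290 -142 42;0 -303.6 -148.5 42';  python3 -m jog '0 0 0 0;0 0 0 0;0 0 0 0;0 0 0 0;0 0 0 0;0 0 0 0;0 0 0 0;0 0 0 0' >/dev/null
python3 - <<'E'
from h import *
np.set_printoptions(linewidth=200)
to((.4264,-.3447,.0813),-31.1)
c=cam('wrist','w10.png'); o=status.get_obs(); R=Rt()
g=cv2.cvtColor(c['color'],cv2.COLOR_RGB2GRAY)
p=proj(c,(.4276,-.3431,.062)); q=proj(c,o['ee_pos']-[0,0,.0735]); print(p,q)
x,y=int(p[0]),int(p[1]); m=(g[y-16:y+14,x-18:x+18]<110)
n,l,s,ce=cv2.connectedComponentsWithStats(m.astype(np.uint8))
for i in range(1,n):
    if s[i,4]>60: print(s[i],ce[i]+[x-18,y-16],onz(c,*(ce[i]+[x-18,y-16]),.062))
x,y=int(q[0]),int(q[1]); print(x,y); print(g[y-10:y+10,x-12:x+13])
E
```

```text
time: 31.25
ee_pos: [0.4257, -0.3462, 0.1902]
tcp_rot: [-175.2, 90.0, 153.6]
wrist_force: [0.8, -0.5, -1.2]
opening: 0.0234
t 32.25 pos [ 0.4263 -0.3447  0.1904] yaw -31.14 q6 -7.8 shift [1.091e+02 1.000e-01 1.000e-01] turn -0.04 open 0.023602851404312068
(np.float64(259.0095504207489), np.float64(180.772217424732)) (np.float64(256.94002132044693), np.float64(201.28701318459403))
[  9   8  19  19 284] [258.96830986 180.76056338] [ 0.42756967 -0.34312764  0.062     ]
256 201
[[176 178 177 178 178 180 180 181 181 179 174 165 157 157 155 146 149 161 171 179 188 191 189 187 188]
 [176 178 176 180 180 179 180 181 182 178 178 178 175 177 177 180 181 183 190 191 189 190 189 188 187]
 [177 179 176 178 178 180 178 178 182 181 181 181 177 176 181 185 189 190 190 190 190 191 189 190 187]
 [181 178 175 177 175 178 179 180 181 181 181 181 176 178 178 183 185 185 188 189 189 189 191 190 187]
 [178 180 177 178 177 177 179 178 183 178 178 180 177 179 174 179 183 188 190 190 189 189 191 190 187]
 [178 179 178 178 176 177 179 180 179 179 181 180 178 178 176 177 180 185 188 190 189 190 190 189 189]
 [1
[... 739 characters left out ...]
 179 160 118  85  78  77  77  79  78  76  72  79  78  77  79 108 148 180 187 189]
 [197 184 179 181 180 175 160 108  78  75  78  77  77  78  78  79  75  78  98 103 103 167 186 188 188]
 [208 188 181 180 178 178 153 103  75  72  76  76  78  77  79  79  75  74  93 146 118 162 188 188 190]
 [220 203 187 182 178 177 148  96  74  74  70  75  77  80  75  78  78  75  79 137 150 174 184 185 188]
 [223 220 197 181 181 179 158 106  76  72  74  75  77  77  79  75  78  76  72 114 155 178 184 186 186]
 [226 225 209 185 180 179 175 137  95  76  75  76  75  77  77  76  74  78  76  99 159 176 183 185 183]
 [224 225 220 204 187 179 180 161 115  81  74  75  74  78  77  77  76  77  72  87 159 177 181 181 185]]
```

```bash
python3 -m jog '0 0.9 -0.5 0;12 0.9 -0.5 0;26 0.9 -0.5 0;40 0.9 -0.5 0;52 0.9 -0.5 0;62 0.9 -0.5 0;70 0.9 -0.5 0;75 0.9 -0.5 0'; python3 s.py; python3 -m jog '6 0 0 0;12 0 0 0;18 0 0 0;23 0 0 0;27 0 0 0;30 0 0 0;30 0 0 0;30 0 0 0'; python3 s.py
```

```text
time: 33.3
ee_pos: [0.4263, -0.3437, 0.115]
tcp_rot: [163.9, 90.0, 132.8]
wrist_force: [0.4, 0.8, 0.0]
opening: 0.0231
tool F [-0.01  0.91 -0.05] torque z [-0.019 -0.006  0.017] yaw -31.14 pos [ 0.4263 -0.3437  0.115 ]
t 33.3 eff6 0.0
time: 34.3
ee_pos: [0.4265, -0.3437, 0.0856]
tcp_rot: [-7.7, 90.0, -38.9]
wrist_force: [1.1, -0.4, -0.1]
opening: 0.0235
tool F [0.1  0.24 1.16] torque z [-0.002 -0.012  0.066] yaw -31.14 pos [ 0.4265 -0.3437  0.0856]
t 34.3 eff6 0.0
```

Going in freely with no contact. I'll lower in small steps until it seats.

```bash
python3 -m jog '0.5 0 0 0;1 0 0 0;1.5 0 0 0;2 0 0 0;2.5 0 0 0;3 0 0 0;3 0 0 0;3 0 0 0' >/dev/null; python3 s.py; python3 -m jog '0.3 0 0 0;0.6 0 0 0;0.9 0 0 0;1.2 0 0 0;1.2 0 0 0;1.2 0 0 0;1.2 0 0 0;1.2 0 0 0'>/dev/null; python3 s.py
```

```text
tool F [ 0.93 -0.71  0.46] torque z [0.016 0.045 0.009] yaw -31.14 pos [ 0.4264 -0.3436  0.0824]
t 35.3 eff6 0.0
tool F [-2.88  0.39 -1.34] torque z [ 0.223  0.238 -0.011] yaw -31.14 pos [ 0.4264 -0.3437  0.0814]
t 36.3 eff6 -0.007
```

Seated at TCP z 0.0814 with about 3 N. Releasing and retreating.

```bash
python3 -m jog '0 0 0 0;0 0 0 0;0 0 0 0;0 0 0 0;0 0 0 0;0 0 0 0;0 0 0 0;0 0 0 0' 0.55; python3 -m jog '-5 0 0 0;-15 0 0 0;-30 0 0 0;-50 0 0 0;-75 0 0 0;-100 0 0 0;-130 0 0 0;-160 0 0 0'; python3 -m jog '0 0 -20 0;0 0 -40 0;0 0 -40 0;0 0 -40 0;0 0 -40 0;0 0 -40 0;0 0 -40 0;0 0 -40 0' >/dev/null
python3 - <<'E'
from h import *
C={}
for n,(x0,x1,y0,y1) in {'top':(320,365,165,220),'side':(235,285,135,185)}.items():
    c=C[n]=cam(n,n+'_end.png'); im=c['color'].astype(int); a=cv2.imread(f'pics/{n}0.png').astype(int)[:,:,::-1]
    r,g,b=im[...,0],im[...,1],im[...,2]; m=(r>90)&(r>2.5*g)&(r>2.5*b); k=np.zeros_like(m); k[y0:y1,x0:x1]=m[y0:y1,x0:x1]
    v,u=np.nonzero(k); print(n,len(u),u.mean(),v.mean(),u.min(),u.max(),v.min(),v.max())
    d=(np.abs(im-a).max(2)>40).astype(np.uint8); nn,l,s,ce=cv2.connectedComponentsWithStats(d)
    print([ (s[i].tolist()) for i in range(1,nn) if s[i,4]>6])
c=cam('wrist','w_end.png')
im=c['color'].astype(int); r,g,b=im[...,0],im[...,1],im[...,2]; m=(r>90)&(r>2.5*g)&(r>2.5*b)
print('wrist red', [ (u.mean(),v.mean(),len(u)) for v,u in [np.nonzero(m)]], 'exp centre', proj(c,(.427,-.343,.124)))
print(status.get_obs()['ee_pos'])
E
```

```text
time: 37.3
ee_pos: [0.4264, -0.3437, 0.0812]
tcp_rot: [-133.3, 90.0, -164.4]
wrist_force: [-0.5, 0.1, -0.6]
opening: 0.0472
time: 38.3
ee_pos: [0.4263, -0.3436, 0.2434]
tcp_rot: [-9.0, 89.9, -40.1]
wrist_force: [0.2, -0.4, 0.0]
opening: 0.0471<stdin>:6: RuntimeWarning: Mean of empty slice.
  ret = ret.dtype.type(ret / rcount)
Traceback (most recent call last):
ValueError: zero-size array to reduction operation minimum which has no identity
```

The arm is blocking the top view, so I'll move aside and check again.

```bash
python3 -m jog '0 40 -20 0;0 80 -40 0;0 120 -60 0;0 160 -80 0;0 200 -100 0;0 200 -100 0;0 200 -100 0;0 200 -100 0'
python3 - <<'E'
from h import *
for n,(x0,x1,y0,y1) in {'top':(320,365,165,220),'side':(235,285,135,185)}.items():
    c=cam(n,n+'_end.png'); im=c['color'].astype(int); a=cv2.imread(f'pics/{n}0.png').astype(int)[:,:,::-1]
    r,g,b=im[...,0],im[...,1],im[...,2]; m=(r>90)&(r>2.5*g)&(r>2.5*b); k=np.zeros_like(m); k[y0:y1,x0:x1]=m[y0:y1,x0:x1]
    v,u=np.nonzero(k); print(n,len(u)); 
    if len(u): print(u.mean(),v.mean(),u.min(),u.max(),v.min(),v.max())
    d=(np.abs(im-a).max(2)>40).astype(np.uint8); nn,l,s,ce=cv2.connectedComponentsWithStats(d)
    print([ (s[i].tolist()) for i in range(1,nn) if s[i,4]>6])
c=cam('wrist','w_end.png')
im=c['color'].astype(int); r,g,b=im[...,0],im[...,1],im[...,2]; m=(r>90)&(r>2.5*g)&(r>2.5*b)
q=proj(c,(.427,-.343,.124)); print('exp',q); v,u=np.nonzero(m); k=np.hypot(u-q[0],v-q[1])<40; print(k.sum(),u[k].mean(),v[k].mean()) if k.any() else 0
E
```

```text
time: 40.35
ee_pos: [0.4099, -0.1009, 0.2411]
tcp_rot: [-109.1, 90.0, -140.4]
wrist_force: [0.5, -0.9, 0.2]
opening: 0.0468
top 28
344.57142857142856 198.32142857142858 342 347 196 201
[[234, 120, 83, 80, 2119], [275, 148, 6, 6, 30], [187, 195, 113, 136, 4871], [220, 214, 25, 34, 461], [0, 242, 64, 39, 1368], [0, 278, 197, 106, 12167], [158, 303, 113, 81, 4304], [255, 360, 3, 4, 7]]
side 17
264.88235294117646 151.94117647058823 263 266 147 161
[[261, 0, 33, 13, 314], [349, 0, 80, 50, 1177], [418, 0, 30, 54, 235], [449, 0, 59, 16, 598], [509, 2, 3, 16, 30], [442, 4, 7, 23, 37], [305, 12, 100, 38, 776], [261, 15, 6, 11, 49], [266, 14, 23, 5, 62], [501, 17, 7, 14, 58], [261, 22, 39, 50, 344], [481, 30, 31, 55, 1219], [257, 48, 2, 10, 17], [404, 50, 79, 57, 1179], [262, 77, 30, 72, 1470], [461, 79, 23, 13, 131], [484, 84, 7, 5, 10], [501, 87, 11, 3, 24], [485, 91, 25, 9, 101], [350, 133, 118, 171, 5448], [392, 153, 10, 15, 83], [380, 158, 16, 33, 308], [371, 162, 10, 38, 160], [463, 176, 23, 9, 89], [479, 189, 8, 23, 46], [412, 200, 24, 6, 71], [440, 203, 9, 10, 48], [288, 208, 29, 25, 435], [447, 215, 25, 8, 50], [405, 217, 28, 7, 89], [437, 216, 7, 14, 45]]
exp (np.float64(97.43838221017174), np.float64(292.46073835646564))
203 100.93103448275862 287.42857142857144
```

```bash
python3 -c "
from workcell import bot; print(bot.job_done())"
```

```text
the job is handed in; nothing more can be done
None
```

I turned the transport lock anticlockwise to its stop, stood the red screwdriver back in its hole, and handed the job in at about 40 s. No verdict was reported.

**Finding the slot:** I gripped the handle on its flats and set the blade on the screw at about 3.5 N. Turning gently made the contact force vanish, and the blade then went 1 mm deeper with no load.

**Turning to the stop:** Turning took about 0.03 N m. At the end the torque rose to 0.045 N m over the last 3°, so I stopped there and backed off 3° before lifting out.

**Checks on the lock:** After lifting, the slot lay at about 114° in the world frame, against 35–39° at the start. That is about 1.3–1.4 rad of turn, judged from pixel readings rather than a direct measurement.

**Checks on the screwdriver:** The handle's pixels match the start picture to about 0.3 px in both the top and side views, so it is home and upright.

**Bystanders:** The only changes I saw in the before/after pictures were in the areas of the arm, though the arm hid some parts of the views.

**What disagreed:**
- The blade's angle to the gripper measured 108–113° from pictures, against 120° from the handle's flats. I covered this by starting the search on the clockwise side of the slot.
- The lock position differed by about 3 mm between the top and wrist cameras. I used the wrist camera's, and the blade went into the bore on it.

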